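Gauge two sleeves, reject one, and hold the good one in the V-block

ROBOT

A 6-joint arm with a two-finger parallel gripper is mounted at the origin on the work surface. World frame = base frame: x ahead of the robot, y to its left, z up, the work surface at z = 0. Lengths are in m, angles in rad, forces in N, time in s.
With the tool pointing down it reaches from about 0.35 to 0.975 m from the base axis. Payload 7.1 kg.
Tool frame: the origin (TCP) lies midway between the tips of the shut fingers; the grasp point (between the pads) lies 19 mm behind it; z points along the fingers, x is the direction in which the jaws open and shut, and the axes are right-handed (so a half turn about z gives the same grasp; the last joint's range is limited). The gripper opens to 88 mm and grips with 3 to 60 N. Pads are 20 mm wide; open, the fingers measure 115 mm over their backs; the gripper's body (75 mm by 178 mm) begins 61 mm behind the grasp point.
Start: joints at [1.135, 0.423, 1.63, -0, 1.089, -0.019], TCP at [0.253, 0.571, 0.223] pointing down, gripper open.
Joint ranges: [-3, 3], [-0.9, 2.11], [0.09, 2.58], [-1.31, 4.45], [0.11, 2.69], [-2.54, 2.54]. Speed limits (rad/s): [2.39, 2.39, 3.01, 3.14, 3.14, 3.14].

INTERFACE

Orientations are given as a unit quaternion [w, x, y, z].
In Python, from station import move_pose, movel, movej, command_gripper, wait, inverse_kinematics, read_camera, camera_info, MotionError, job_done, get_time, get_joint_pos, get_qvel, get_effort, get_tcp_pos, get_ee_rot, get_ft_force, get_ft_torque, get_grip_width gives the robot as it stands. Calls block until the motion is done:
- move_pose(position, orientation): joint-space move of the TCP to a pose.
- movel(position, frame=None, v=0.15, until_force=None): straight line of the TCP; frame=None keeps the orientation; v is the mean speed in m/s. With until_force (N) it stops when the force on the tool has changed by that much, and returns True; else False.
- movej(angles): joint-space move.
- command_gripper(opening): opening from 0.0 (shut) to 1.0 (fully open); the grip force is fixed at half the most; returns when the fingers have stopped.
- wait(seconds).
- inverse_kinematics(position, orientation): joint angles nearest the present ones, or None.
- read_camera(name): name is "scene" or "top"; returns the picture (384x512x3 uint8, red, green, blue); there is no depth.
- camera_info(name): a dict with "intrinsics" (3x3 intrinsics, pixels), "dist" ([k1, k2, p1, p2, k3] as OpenCV has them; the pictures are not rectified), "T" (4x4, takes a point from camera to world coordinates). Camera axes: x right, y up, looking along -z (the intrinsics and any distortion apply to the point x, -y, -z); pixel columns grow to the right and rows downward; lengths in m; the calibration is good to about 2 mm. A picture is of the moment at which its call begins. camera_info takes no time and is no camera call.
A pose or a line that the arm cannot do raises MotionError and nothing moves.
- job_done(): hands the job in, once; it reports no verdict.
Readings, each from a call of its own:
- get_time(): time.
- get_joint_pos(): joint angles.
- get_qvel(): joint speeds.
- get_effort(): joint torques, N m.
- get_tcp_pos(): TCP position.
- get_ee_rot(): TCP orientation.
- get_ft_force(): force on the tool from outside, world axes, zero at the start.
- get_ft_torque(): the same for the moment, N m.
- get_grip_width(): opening from 0.0 (shut) to 1.0 (fully open).
Only numpy, scipy, OpenCV 4.12 (cv2) and the standard library are available. Lean on these libraries where they do the work, as an engineer would, in place of code of your own. Each camera call takes 0.05 s, during which the arm holds its last target. There are 200 camera calls.

TASK

Two sleeves lie on the wooden rack and only one of them has the right bore: find it by sliding it onto the horizontal gauge pin until it is fully home against the stand, and put the sleeve that does not fit in the red reject tray. Then lay the good sleeve along the groove of the V-block, centred on its length, and finish holding it there with the gripper, pressed down firmly (about 15 N) so that it bears on both flanks; do not let go at the end. Leave the other things on the bench where they are.

Things in the scene. Friction and masses are not known exactly. Their poses are not given: they have to be found in the camera images.
- sleeve_a: one of two loose bare aluminium sleeves (plain tubes), alike outside: diameter 42, length 60, 0.13 to 0.22 kg. One has a bore of 24 and goes on the 19 pin; the other a bore of 17 and stops on the pin's nose. Origin at mid-length on the axis; x runs along the axis. Lies level on the rack, axis 37 above the table; grip from above across the tube, tips down to 12 below the axis
- sleeve_b: the other of the two sleeves: same outside, same frame, see sleeve_a. Which of the two has the 24 bore is not told: try it on the pin, or look into its end. Which lies in which place of the rack changes
- rack: fixed wooden board 110 x 190 x 16 with two places for sleeves, centred 50 either side of its middle along its y, tubes parallel to its x, each between two low strips (6 high); origin under its centre
- pin_stand: fixed blue stand carrying the level steel gauge pin: base plate 12 thick, 70 wide, from 100 in front to 30 behind; upright block 56 wide, 90 tall, whose flat face looks along -x (roughly towards the robot); origin on the table under that face
- pin_root (a point): point on the gauge pin's axis at the face of the stand's upright block, 64 above the table. The oiled pin, 19 across, runs 40 from here along -x; its last 7 taper to 10 across. Fully home, a sleeve's end touches the face and its middle is 30 from here along -x. Let go, a sleeve stays hanging on the pin, 2 to 3 lower than centred
- vblock: fixed steel V-block 50 long (x), 70 wide (y), 42 high, with a 90 degree groove along its x, open upward; origin under its centre
- vee_seat (a point): where the middle of the sleeve's axis lies when seated in the V-block and centred: 51 above the table, 9 above the block's upper edges; x along the groove. The block is rigid: a push off to one side loads one flank and frees the other. Fingers that grip the sleeve across its sides may reach down to 8 below the axis here
- vee_left: the groove's flank on the block's +y side, rigid, smooth and oiled, sloping 45 degrees; part of the V-block, its origin is the V-block's
- vee_right: the groove's flank on the block's -y side, rigid, smooth and oiled, sloping 45 degrees; part of the V-block, its origin is the V-block's
- reject_tray: fixed red open tray, 180 (x) x 150 (y) outside, 30 high, walls and floor 5; origin under its centre. A sleeve lying in it has its axis 26 above the table
- grinding_wheel: bystander: loose purple grinding wheel lying flat, 150 across, 20 thick (38 at its hub); origin under its centre
- drink_can: bystander: loose drinks can, 66 across, 120 tall, standing; origin under its centre
- oil_bottle: bystander: loose yellow oil bottle with a red cap, 52 across, 130 tall, standing; origin under its centre
- spanner: bystander: loose steel spanner lying flat, long way along its x
- bench_brush: bystander: loose hand brush lying flat, long way along its x
- parallel: bystander: loose steel bar lying flat, 120 x 25 x 16; origin under its centre
Not all that is in view belongs to the job. Several things look just like the pin_stand: the one meant starts nearest to the robot's base. Leave any turquoise look-alike of the sleeve_b alone.

How it is judged:
On the way:
1. the sleeve that fits is fully home on the gauge pin (x of sleeve_a in the frame of pin_root between -0.036 and -0.024 m and y of sleeve_a in the frame of pin_root between -0.006 and 0.006 m and z of sleeve_a in the frame of pin_root between -0.006 and 0.006 m and angle between the x axis of sleeve_a and the x axis of pin_root, either way round below 0.15 rad), for 0.1 s.
At the end, for the whole second after the job is handed in: The 24-bore sleeve lies in the V groove (15 mm along, 3 mm across, -4 to 3 mm in height, 0.07 rad), still, fingers on it with over 4 N, over 4 N on each flank (weight alone gives 1); the other lies still in the red tray, untouched by the fingers (x of sleeve_a in the frame of vee_seat between -0.015 and 0.015 m and y of sleeve_a in the frame of vee_seat between -0.003 and 0.003 m and z of sleeve_a in the frame of vee_seat between -0.004 and 0.003 m and angle between the x axis of sleeve_a and the x axis of vee_seat, either way round below 0.07 rad and contact force between sleeve_a and vee_left above 4 N and contact force between sleeve_a and vee_right above 4 N and contact force between the fingers and sleeve_a above 4 N and linear speed of each of sleeve_a, sleeve_b below 0.02 m/s and x of sleeve_b in the frame of reject_tray between -0.085 and 0.085 m and y of sleeve_b in the frame of reject_tray between -0.07 and 0.07 m and z of sleeve_b in the frame of reject_tray between 0.015 and 0.034 m and contact force between the fingers and sleeve_b below 0.1 N); the arm keeps its last pose, push and grip.
It fails at once if a bystander (wheel, can, bottle, spanner, brush, bar) pushed more than 30 mm from its place (distance of any of grinding_wheel, drink_can, oil_bottle, spanner, bench_brush, parallel from where it was at the start of the episode above 0.03 m).
It also fails if it takes over 67 s, if anything falls off the work surface, if the arm or the gripper's body presses on something with over 40 N, if the wrist force passes 120 N, or if a joint passes its speed limit or range.

## Working session

There is one attempt and no reset: what is moved stays moved. The work goes in short steps, each a Python script; the robot and the scene stay as the last script left them, time stands still between calls to the robot, and variables do not carry over. Pictures are saved under pics/ and viewed, about 8 in all and at most 12, crops included, and the job is handed in when it is done.

```bash
ls; mkdir -p pics
python3 - <<'E'
from station import *
import cv2,numpy as np
for n in("scene","top"):
    im=read_camera(n); cv2.imwrite(f"pics/{n}0.png",cv2.resize(im[:,:,::-1],(800,600),interpolation=cv2.INTER_CUBIC)); cv2.imwrite(f"pics/raw_{n}0.png",im[:,:,::-1])
    c=camera_info(n); print(n,c["intrinsics"],c["dist"],c["T"])
print(get_time())
E
```

```text
pics
scene [[357.88989256   0.         255.26333295]
 [  0.         357.88989256 195.04423679]
 [  0.           0.           1.        ]] [0.00177676 0.         0.         0.         0.        ] [[-0.06831522 -0.78511276  0.6155737   1.20385462]
 [ 0.99754811 -0.04435877  0.05413012  0.00892987]
 [-0.01519215  0.61776229  0.78621813  0.85463862]
 [ 0.          0.          0.          1.        ]]
top [[423.13592926   0.         256.58235175]
 [  0.         423.13592926 184.88773018]
 [  0.           0.           1.        ]] [-0.10605901  0.          0.          0.          0.        ] [[-0.02067808  0.99042838 -0.13646992  0.39719486]
 [-0.99975793 -0.0194578   0.01026981 -0.03841852]
 [ 0.0075161   0.13664924  0.99059098  1.30276249]
 [ 0.          0.          0.          1.        ]]
0.1
```

View pics/scene0.png

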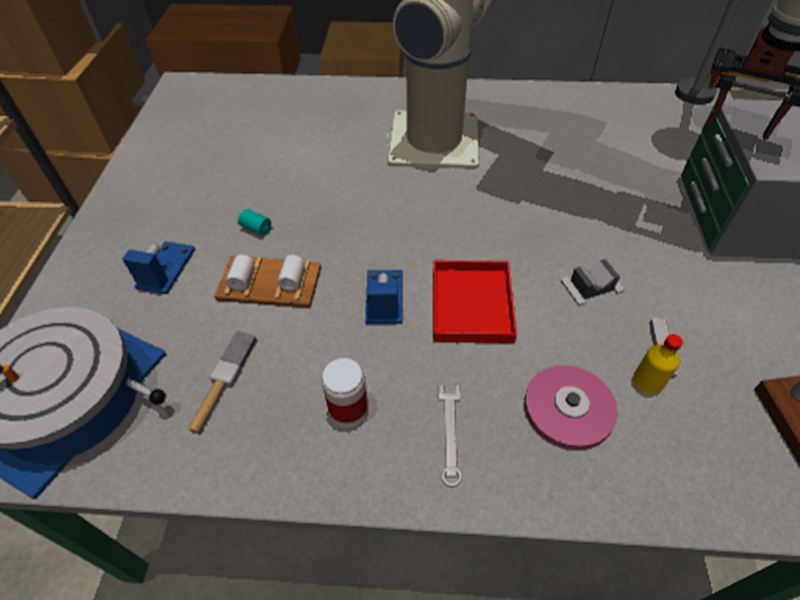

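View pics/top0.png

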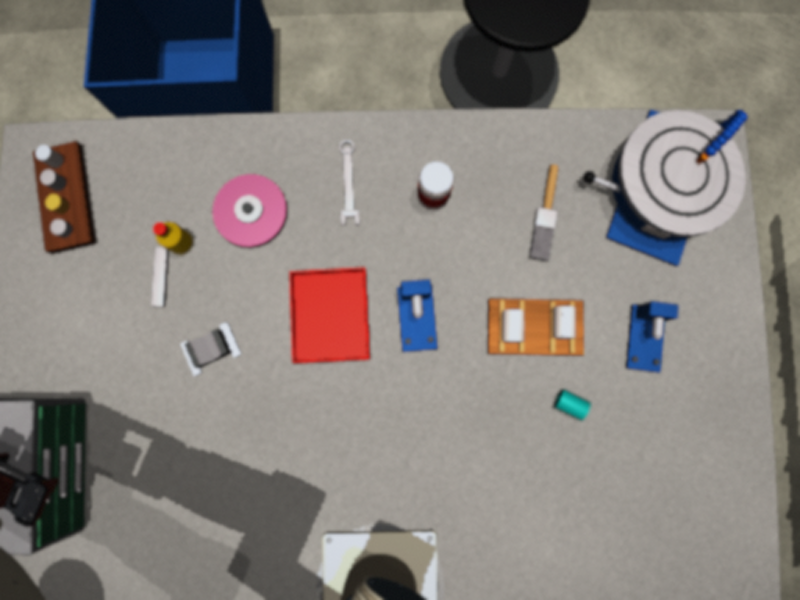

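The scene view shows the robot at the top. The top view shows these, in 800x600 pixels:
- the rack with two white sleeves, at (513,325) and (565,322)
- the red tray, at (330,315)
- the V-block, at (210,348)
- the turquoise look-alike, at (573,404)

There are two candidate pin stands in the top view, at (417,310) and (655,335). The base is at about (380,580), so (417,310) is nearest and is the one meant. I'll confirm it in an enlarged crop.

```bash
cat > h.py <<'E'
import cv2,numpy as np
from station import *
def ray(cam,px):
    c=camera_info(cam);K=np.array(c["intrinsics"]);T=np.array(c["T"])
    u=cv2.undistortPoints(np.array(px,float).reshape(-1,1,2),K,np.array(c["dist"]))[:,0]
    d=np.c_[u[:,0],-u[:,1],-np.ones(len(u))]@T[:3,:3].T
    return T[:3,3],d
def plane(cam,px,z):
    o,d=ray(cam,px); return (o+d*((z-o[2])/d[:,2])[:,None])[:,:2]
def rect(cam,mask,z):
    """biggest blob's contour cast on plane z -> minAreaRect centre, size, yaw(deg) of long side"""
    cs,_=cv2.findContours(mask.astype(np.uint8),cv2.RETR_EXTERNAL,cv2.CHAIN_APPROX_NONE)
    out=[]
    for c in sorted(cs,key=cv2.contourArea,reverse=True)[:2]:
        if cv2.contourArea(c)<15: continue
        (a,s,t)=cv2.minAreaRect(plane(cam,c[:,0],z).astype(np.float32)*1000)
        if s[0]<s[1]: s=s[::-1]; t+=90
        t=(t+90)%180-90
        out.append((np.round(a),np.round(s),round(t,1)))
    return out
E
python3 - <<'E'
from h import *
im=cv2.imread("pics/raw_top0.png"); sc=cv2.imread("pics/raw_scene0.png")
up=lambda a:cv2.resize(a,(400,300),interpolation=cv2.INTER_CUBIC)
# raw = zoom*.64 ; crops 64x48
C=lambda a,x,y,w=64,h=48:up(a[y-h//2:y+h//2,x-w//2:x+w//2])
cv2.imwrite("pics/crops.png",np.vstack([np.hstack([C(im,135,223),C(im,267,202)]),np.hstack([C(sc,380,180),C(im,345,207,80,60)])]))
hsv=cv2.cvtColor(im,cv2.COLOR_BGR2HSV);H,S,V=cv2.split(hsv)
def roi(m,x0,x1,y0,y1):
    r=np.zeros_like(m); r[y0:y1,x0:x1]=m[y0:y1,x0:x1]; return r
print("tray",rect("top",roi((S>150)&((H<6)|(H>174)),170,250,160,245),.03))
print("standA",rect("top",roi((S>120)&(H>95)&(H<125),245,290,170,235),.012))
print("standB",rect("top",roi((S>120)&(H>95)&(H<125),395,440,190,240),.012))
print("rack",rect("top",roi((S>80)&(H<30),305,380,180,235),.016))
print("sleeves",rect("top",roi((S<45)&(V>140),310,375,190,222),.037))
print("pin",rect("top",roi((S<70)&(V>90),262,273,184,206),.064))
print("vb lands",rect("top",roi((S<40)&(V>185),110,160,200,245),.042))
print("turq",rect("top",roi((S>100)&(H>75)&(H<95),340,390,240,275),.021))
np.set_printoptions(linewidth=200); print(V[206:240:1,114:156:2])
E
```

```text
tray [(array([525.,  89.]), array([177., 147.]), 2.1)]
standA [(array([523., -81.]), array([136.,  66.]), 3.9)]
standB [(array([ 472., -549.]), array([137.,  92.]), -9.6)]
rack [(array([ 495., -314.]), array([190., 111.]), 87.0)]
sleeves [(array([ 497., -265.]), array([61., 36.]), -2.3), (array([ 503., -366.]), array([59., 37.]), -3.1)]
pin [(array([536., -80.]), array([40., 18.]), 4.9)]
vb lands [(array([481., 279.]), array([69., 14.]), 24.6), (array([444., 360.]), array([68., 13.]), 30.1)]
turq [(array([ 342., -378.]), array([65., 37.]), 62.0)]
[[160 162 164 163 163 161 163 161 161 162 163 162 162 165 175 177 160 163 164 163 163]
 [160 162 164 164 163 163 163 161 160 162 165 164 164 174 203 207 163 161 164 163 161]
 [161 163 164 164 163 163 163 161 160 164 165 163 162 180 221 223 178 159 165 165 163]
 [162 162 164 163 162 164 163 160 158 162 163 159 151 170 223 227 196 160 165 166 165]
 [163 164 164 160 161 163 163 161 158 160 158 147 123 135 209 228 209 157 166 166 165]
 [164 164 164 159 161 163 164 162 161 159 151 122  93  87 175 227 214 152 164 165 166]
 [163 164 163 158 163 165
[... 1711 characters left out ...]
64]
 [161 158 161 190 189  98  88 116 110  97 114 142 157 162 162 160 161 165 166 166 163]
 [159 159 161 181 201 119  78  84  87 109 142 158 161 162 161 159 162 163 165 168 164]
 [158 159 161 174 208 153  91  73 106 141 157 161 159 162 163 159 162 163 165 169 167]
 [158 159 159 168 205 191 148 111 139 158 162 160 160 163 164 161 163 161 163 170 169]
 [160 160 159 163 197 216 197 149 155 162 163 161 161 163 164 162 163 161 163 169 169]
 [163 163 159 161 183 223 217 164 158 164 164 162 162 161 161 163 164 163 164 166 166]
 [163 164 157 159 175 218 212 165 159 165 165 163 161 159 156 161 164 164 164 163 162]
 [163 161 156 159 170 204 188 158 162 166 165 162 160 159 157 159 163 164 161 159 160]]
```

View pics/crops.png

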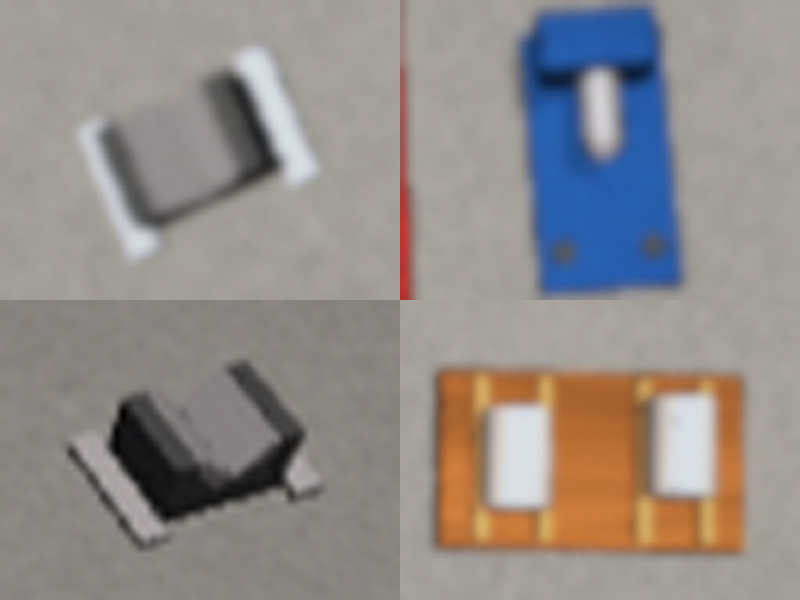

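The crops confirm the near stand: pin at (600,110) in the top-right crop, upright towards the top. The V-block (crop 1) has its groove running up and to the left, between two dark lands, with white strips outside them on the table. Both sleeves lie along the rack's x. Next I fit the groove edges at z=42 and pick the nearer sleeve.

```bash
cat >> h.py <<'E'
from scipy.spatial.transform import Rotation as R
def quat(yaw):
    """tool down, jaws across direction yaw; half turn chosen for the smaller |q6|"""
    best=None
    for s in (1,-1):
        x=np.array([-np.sin(yaw),np.cos(yaw),0])*s; z=np.array([0,0,-1.])
        q=R.from_matrix(np.c_[x,np.cross(z,x),z]).as_quat()[[3,0,1,2]]
        yield q
def go(p,yaw):
    c=[(abs(j[5]),i,q) for i,q in enumerate(quat(yaw)) for j in [inverse_kinematics(p,q)] if j is not None]
    move_pose(p,min(c)[2])
def st(m=""): print(m,"t%.1f"%get_time(),np.round(get_tcp_pos(),4),"F",np.round(get_ft_force(),1),"M",np.round(get_ft_torque(),2),"w%.3f"%get_grip_width())
E
python3 - <<'E'
from h import *
im=cv2.imread("pics/raw_top0.png");V=cv2.cvtColor(im,cv2.COLOR_BGR2HSV)[:,:,2].astype(float)
L=[];Rr=[]
for r in range(215,225):
    row=V[r]; bright=[c for c in range(118,146) if row[c]>118]
    m=131
    c=m
    while row[c]>118: c-=1
    L.append((c+(118-row[c])/(row[c+1]-row[c]),r))
    c=m
    while row[c]>118: c+=1
    Rr.append((c-1+(row[c-1]-118)/(row[c-1]-row[c]),r))
l=plane("top",L,.042);q=plane("top",Rr,.042)
for n,a in(("L",l),("R",q)):
    vx,vy,x,y=cv2.fitLine(a.astype(np.float32),cv2.DIST_HUBER,0,1e-4,1e-4).ravel(); print(n,x,y,np.degrees(np.arctan(vy/vx)))
# along extent: column profile through mid groove
for k in ((103,130),(228,66),(150,222),(262,170)):
    print(k,plane("top",[(103+k[0]/6.25-.5,199+k[1]/6.25-.5)],.042))
q6=get_joint_pos();
s=(.497,-.263);yaw=np.radians(-2.7)
command_gripper(.75)
go([*s,.15],yaw); st("above"); movel([*s,.030],v=.12); st("down")
command_gripper(0); st("grip")
movel([*s,.15],v=.15); st("up")
pr=np.array([.557,-.0785]);py=np.radians(4.5);u=np.array([np.cos(py),np.sin(py)])
a=pr-.100*u
go([*a,.15],py); movel([*a,.057],v=.12); st("before pin"); print(get_joint_pos())
im=read_camera("top"); sc=read_camera("scene")
cv2.imwrite("pics/p1.png",np.hstack([cv2.resize(im[150:246,215:320,::-1],(400,366),interpolation=cv2.INTER_CUBIC),cv2.resize(sc[130:226,195:300,::-1],(400,366),interpolation=cv2.INTER_CUBIC)]))
E
```

```text
L 0.47589645 0.51483375 87.174805
R 0.47323346 0.30558187 23.92299
(103, 130) [[0.47469128 0.36388188]]
(228, 66) [[0.50453989 0.30324169]]
(150, 222) [[0.43035059 0.34020783]]
(262, 170) [[0.45440213 0.28611519]]
above t3.7 [ 0.4974 -0.2624  0.1501] F [-0.3  0.1 -0.1] M [-0.01  0.15  0.03] w0.748
down t4.9 [ 0.4975 -0.2633  0.0306] F [-0.4 -0.8  0.5] M [-0.    0.17 -0.05] w0.752
grip t5.4 [ 0.4978 -0.2642  0.0307] F [-1.6 -5.5  2.3] M [-0.98  0.23  0.06] w0.469
up t6.3 [ 0.4963 -0.2625  0.1492] F [ 0.5 -0.5 -1.3] M [-0.05  0.12  0.07] w0.464
before pin t8.0 [ 0.4578 -0.0867  0.0574] F [-0.8  0.3 -1. ] M [ 0.    0.11 -0.  ] w0.468
[-2.12713597e-01  4.77731317e-01  2.07100441e+00 -4.32635998e-06
  5.92030631e-01  1.28002281e+00]
```

View pics/p1.png

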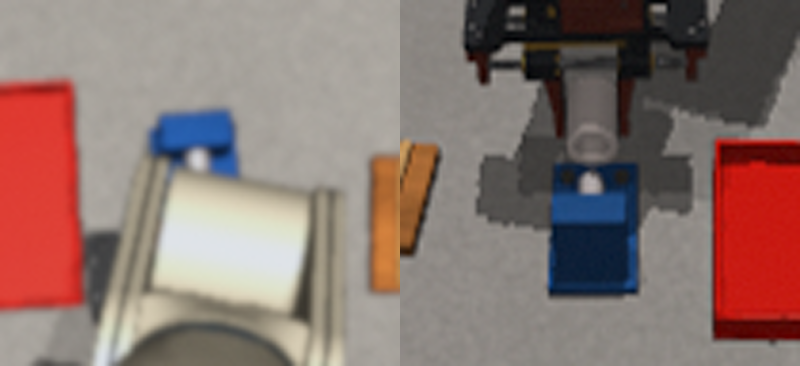

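The scene view shows the held sleeve's open end at (591,140), lined up with the pin at (591,180). The bore looks wide. I'll slide it on.

Run:
```python
from h import *
pr=np.array([.557,-.0785]);py=np.radians(4.5);u=np.array([np.cos(py),np.sin(py)])
t=pr-.020*u
print(movel([*t,.057],v=.045,until_force=8)); st("stop")
d=np.array(get_tcp_pos())[:2]-pr; print("along",d@u,"across",d@[-u[1],u[0]])
wait(.2); st()
```

```text
True
stop t9.4 [ 0.5241 -0.0807  0.0562] F [ 0.5  0.1 -1.5] M [-0.01  0.16  0.01] w0.469
along -0.032997743856183225 across 0.00036514736684767633
 t9.7 [ 0.5238 -0.0807  0.0561] F [-0.3  0.5 -1.2] M [0.04 0.11 0.07] w0.470
```

It travelled well past the nose: a 17 bore would have stopped at about -65 and this reached -33. So this is the good sleeve. I'll confirm it's against the face with a firmer push.

Run:
```python
from h import *
pr=np.array([.557,-.0785]);py=np.radians(4.5);u=np.array([np.cos(py),np.sin(py)])
z=get_tcp_pos()[2]
p=np.array(get_tcp_pos())[:2]+.015*u
print(movel([*p,.057],v=.02,until_force=14)); st("stop")
d=np.array(get_tcp_pos())[:2]-pr; print("along",d@u,"across",d@[-u[1],u[0]])
wait(.2); st()
im=read_camera("top"); sc=read_camera("scene")
cv2.imwrite("pics/p2.png",np.hstack([cv2.resize(im[150:246,215:320,::-1],(400,366),interpolation=cv2.INTER_CUBIC),cv2.resize(sc[130:226,195:300,::-1],(400,366),interpolation=cv2.INTER_CUBIC)]))
```

```text
True
stop t10.1 [ 0.5246 -0.0804  0.0556] F [-0.8 -1.7  4.7] M [-0.19  0.1  -0.06] w0.471
along -0.0324313799421874 across 0.0006844158122181285
 t10.2 [ 0.5246 -0.0804  0.0555] F [ 0.  -2.   5.3] M [-0.25 -0.03 -0.06] w0.470
```

View pics/p2.png

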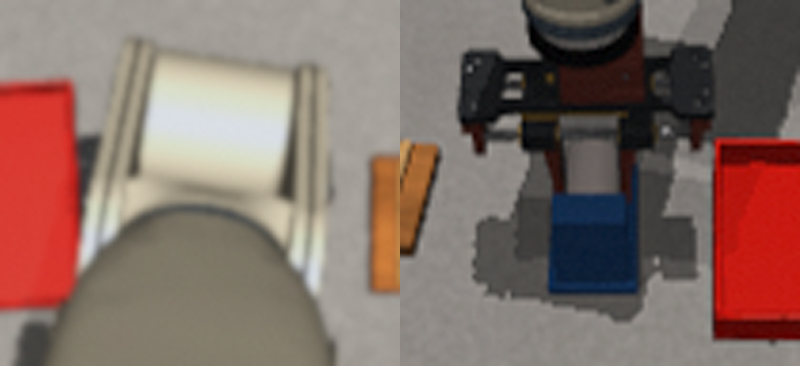

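The second push moved it only 0.6 mm and drew 14 N, and the scene view shows the sleeve flush with the upright, so it's home. I'll leave it hanging, put the other sleeve in the tray, then come back.

Run:
```python
from h import *
p=np.array(get_tcp_pos()); 
command_gripper(.75); st("released"); wait(.1)
movel([p[0],p[1],.18],v=.2)
s=(.503,-.364);yaw=np.radians(-2.7)
go([*s,.15],yaw); movel([*s,.030],v=.15); command_gripper(0); st("grip2")
movel([*s,.18],v=.2)
t=(.525,.089);ty=np.radians(2.1)
go([*t,.18],ty); st("over tray"); print(movel([*t,.0195],v=.12,until_force=8)); st("tray")
command_gripper(.75); st("rel"); movel([*t,.18],v=.2)
go([p[0]-.0,p[1],.18],np.radians(4.5)); 
im=read_camera("top"); sc=read_camera("scene")
cv2.imwrite("pics/p3.png",np.hstack([cv2.resize(im[150:246,160:320,::-1],(400,240),interpolation=cv2.INTER_CUBIC),cv2.resize(sc[130:226,195:355,::-1],(400,240),interpolation=cv2.INTER_CUBIC)]))
st()
```

```text
released t10.9 [ 0.5236 -0.0801  0.0549] F [ 0.   0.5 -0.6] M [0.02 0.2  0.02] w0.750
grip2 t14.4 [ 0.5035 -0.3647  0.0307] F [-0.2 -2.7  3.6] M [-0.4   0.26  0.11] w0.467
over tray t17.4 [0.525  0.0886 0.1798] F [-0.4 -0.2 -1.7] M [0.02 0.02 0.03] w0.467
True
tray t18.7 [0.5243 0.0889 0.0196] F [-1.  -0.3  6.7] M [ 0.02  0.16 -0.  ] w0.467
rel t19.2 [0.5229 0.0887 0.0182] F [-0.1  0.3  1.1] M [ 0.05 -0.05 -0.02] w0.748
 t22.7 [ 0.5246 -0.0802  0.1799] F [-0.  -0.4  0.1] M [-0.    0.2   0.04] w0.746
```

View pics/p3.png

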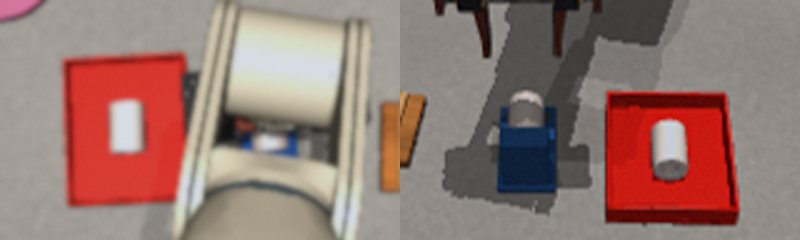

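The reject sleeve lies in the tray, at (127,127) in the left view and (668,150) in the right. The good one hangs on the pin at (525,105). Next I refit the groove and carry the good sleeve to just above the seat.

Run:
```python
from h import *
im=cv2.imread("pics/raw_top0.png");V=cv2.cvtColor(im,cv2.COLOR_BGR2HSV)[:,:,2].astype(float)
def edge(rows,step):
    o=[]
    for r in rows:
        c=130
        while V[r,c]>118: c+=step
        b=c-step; o.append((b+step*(V[r,b]-118)/(V[r,b]-V[r,c]),r))
    a=plane("top",o,.042); vx,vy,x,y=cv2.fitLine(a.astype(np.float32),cv2.DIST_HUBER,0,1e-4,1e-4).ravel()
    return np.array([x,y]),np.arctan(vy/vx)
l,al=edge(range(220,229),-1); r,ar=edge(range(213,224),1)
yaw=(al+ar)/2; n=np.array([-np.sin(yaw),np.cos(yaw)]); u=np.array([np.cos(yaw),np.sin(yaw)])
print("L",l,np.degrees(al),"R",r,np.degrees(ar),"sep",(l-r)@n)
c0=np.array([.466,.3234]); c=c0+n*((l+r)/2-c0).dot(n); print("seat",c,np.degrees(yaw))
assert abs((l-r)@n-.0414)<.008 and abs(yaw-.41)<.07
np.save("vee.npy",[*c,yaw])
py=np.radians(4.5);pu=np.array([np.cos(py),np.sin(py)])
p=np.array(get_tcp_pos())
movel([.5246,-.0802,.0555],v=.15); command_gripper(0); st("grip")
q=np.array([.5246,-.0802])-.075*pu
print(movel([*q,.0575],v=.1)); st("off pin"); movel([*q,.18],v=.2)
go([*c,.18],yaw); movel([*c,.055],v=.12); st("above vee")
im=read_camera("top"); sc=read_camera("scene")
cv2.imwrite("pics/p4.png",np.hstack([cv2.resize(im[180:276,85:190,::-1],(400,366),interpolation=cv2.INTER_CUBIC),cv2.resize(sc[130:226,330:435,::-1],(400,366),interpolation=cv2.INTER_CUBIC)]))
```

```text
L [0.4603925 0.34896  ] 23.936714 R [0.4765524  0.30705747] 23.701733 sep 0.04485967
seat [0.46470053 0.32634361] 23.819225
grip t24.1 [ 0.5249 -0.0803  0.0559] F [-0.4 -0.3  4.1] M [-0.17  0.24 -0.05] w0.467
False
off pin t25.1 [ 0.4506 -0.0862  0.0576] F [ 0.4 -0.6 -0.8] M [-0.05  0.15  0.  ] w0.469
above vee t29.3 [0.4652 0.3267 0.0557] F [ 0.7  0.3 -0.9] M [0.09 0.05 0.01] w0.469
```

View pics/p4.png

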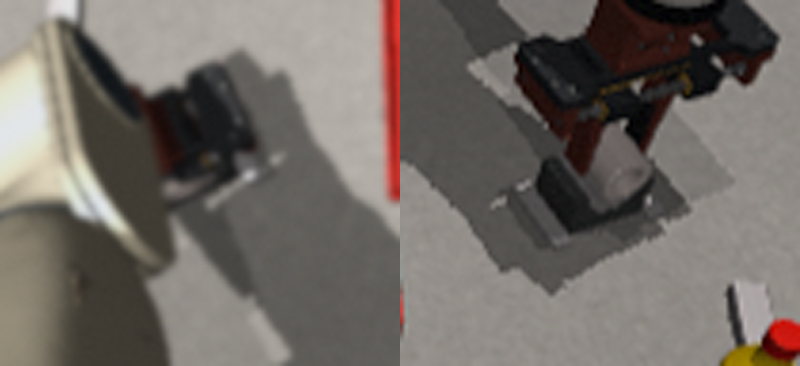

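The scene view shows the sleeve above the groove at (628,178), possibly a few mm towards the +y side, which is right in the picture. I'll touch down gently and let the side force do the centring.

```bash
cat >> h.py <<'E'
def vee():
    x,y,w=np.load("vee.npy"); return np.array([x,y]),w,np.array([np.cos(w),np.sin(w)]),np.array([-np.sin(w),np.cos(w)])
def fr(m=""):
    c,w,u,n=vee(); f=np.array(get_ft_force()); t=np.array(get_ft_torque()); d=np.array(get_tcp_pos())[:2]-c
    print(m,"t%.1f along %.1f across %.1f z %.1f | Fa %.1f Fn %.1f Fz %.1f | Mu %.2f Mn %.2f Mz %.2f"%(get_time(),*(1000*np.array([d@u,d@n])),1000*get_tcp_pos()[2],f[:2]@u,f[:2]@n,f[2],t[:2]@u,t[:2]@n,t[2]))
    return f[:2]@n,f[2]
E
python3 - <<'E'
from h import *
c,w,u,n=vee(); fr("start")
print(movel([*c,.041],v=.02,until_force=5)); fr("touch"); wait(.2); fr()
E
```

```text
start t29.4 along 0.7 across 0.1 z 55.8 | Fa 0.3 Fn -0.1 Fz -1.0 | Mu 0.04 Mn 0.00 Mz -0.02
True
touch t29.9 along 0.2 across 0.6 z 45.9 | Fa 0.7 Fn 3.5 Fz 0.9 | Mu 0.57 Mn -0.17 Mz 0.00
 t30.1 along 0.1 across 0.5 z 45.9 | Fa 0.3 Fn 4.1 Fz 1.6 | Mu 0.75 Mn -0.26 Mz 0.10
```

Run:
```python
from h import *
c,w,u,n=vee(); a=.0006; z=.0457
for i in range(14):
    movel([*(c+a*n),z],v=.01); wait(.15)
    fn,fz=fr("a%.2f z%.2f"%(a*1e3,z*1e3)); fz+=1.5
    if abs(fz-15)<2 and abs(fn)<1.5: break
    a+=np.clip(.00015*fn,-.0006,.0006)
    z-=np.clip(.00006*(15-fz),-.0005,.0005)
    z=max(z,.041)
    if get_time()>52: break
np.save("cmd.npy",[a,z])
```

```text
a0.60 z45.70 t30.5 along 0.1 across 0.6 z 45.8 | Fa -0.1 Fn 2.6 Fz 4.3 | Mu 0.53 Mn -0.19 Mz 0.08
a0.99 z45.20 t30.9 along 0.1 across 0.6 z 45.7 | Fa -1.0 Fn -0.1 Fz 8.9 | Mu 0.02 Mn 0.08 Mz 0.08
a0.97 z44.92 t31.3 along 0.1 across 0.6 z 45.7 | Fa -2.5 Fn 0.2 Fz 10.4 | Mu 0.01 Mn 0.24 Mz 0.05
a1.01 z44.73 t31.7 along 0.1 across 0.6 z 45.7 | Fa -2.6 Fn -1.4 Fz 13.5 | Mu -0.08 Mn 0.32 Mz 0.08
```

Run:
```python
from h import *
f=[]
for i in range(5): wait(.1); f.append(fr())
print(np.mean(f,0), get_grip_width(), np.abs(get_qvel()).max())
im=read_camera("top"); sc=read_camera("scene")
cv2.imwrite("pics/p5.png",np.hstack([cv2.resize(im[150:246,165:270,::-1],(400,366),interpolation=cv2.INTER_CUBIC),cv2.resize(sc[130:226,330:435,::-1],(400,366),interpolation=cv2.INTER_CUBIC)]))
```

```text
t31.8 along 0.1 across 0.6 z 45.7 | Fa -2.5 Fn 0.3 Fz 13.5 | Mu -0.06 Mn 0.36 Mz 0.04
 t31.9 along 0.1 across 0.6 z 45.7 | Fa -2.5 Fn -1.1 Fz 13.8 | Mu -0.06 Mn 0.38 Mz 0.03
 t32.0 along 0.1 across 0.6 z 45.7 | Fa -2.4 Fn -0.8 Fz 12.7 | Mu -0.05 Mn 0.36 Mz 0.00
 t32.1 along 0.1 across 0.6 z 45.7 | Fa -2.7 Fn -0.1 Fz 13.0 | Mu -0.01 Mn 0.34 Mz 0.05
 t32.2 along 0.1 across 0.6 z 45.7 | Fa -1.6 Fn -0.6 Fz 13.4 | Mu -0.06 Mn 0.36 Mz 0.03
[-0.46909488 13.28783696] 0.471332816112263 0.0019072065753123844
```

View pics/p5.png

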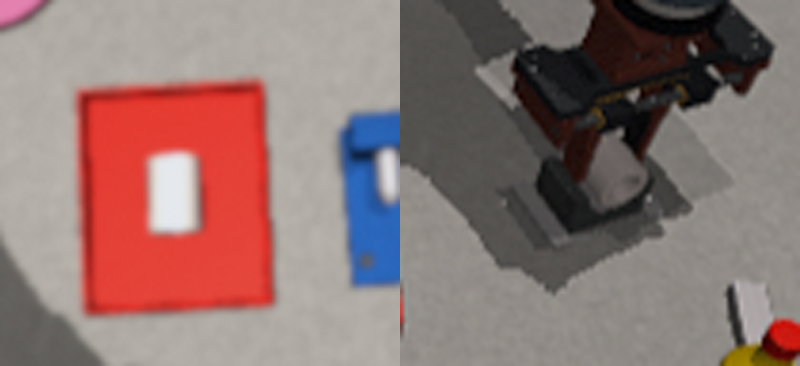

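The view shows the good sleeve down in the groove, its end at (628,185), and the reject sleeve alone in the tray at (175,193). One numeric check on how it's centred along the groove, then I hand in.

Run:
```python
from h import *
c,w,u,n=vee()
e=plane("scene",[(330+228*.2625-.5,130+185*.2623-.5)],.051)[0]-c
print("sleeve end along/across",e@u,e@n)
for k in ((302,132),(185,172)):
    b=plane("scene",[(348+k[0]/6.25-.5,156+k[1]/6.25-.5)],.042)[0]-c; print("block front corner",b@u,b@n)
```

```text
sleeve end along/across 0.02895160072291471 0.005911851838041963
block front corner 0.025137300236864273 0.0335834919335219
block front corner 0.027207182042073084 -0.03172530979820596
```

Run:
```python
from h import *
fr("before"); print(job_done()); fr("after")
```

```text
before t32.3 along 0.1 across 0.6 z 45.7 | Fa -3.6 Fn -0.2 Fz 13.4 | Mu -0.08 Mn 0.31 Mz 0.01
the job is handed in; nothing more can be done
None
the job is handed in; nothing more can be done
```

I handed the job in at 32.3 s, with the good sleeve held and pressed in the V-block and the reject sleeve in the red tray; the system gave no verdict.

- **Gauge pin:** The rack sleeve nearer the stand slid fully home on the near stand's pin. It stopped at about -32 mm, and a second 14 N push moved it only 0.6 mm. I left it hanging there while I moved the other one.
- **Reject sleeve:** The last picture shows it lying alone in the middle of the tray. I did not try this sleeve on the pin, because the first one fitted.
- **V-block:** The sleeve bears down with about 13 N, and the sensor zero and sleeve weight add about 1–2 N. The net sideways force was about -0.5 N, so both flanks should carry roughly 9–10 N each; that is calculated, since I could not measure the flanks directly.
- **Centring along the groove:** From the picture the sleeve sits within about 2 mm of centre.

**Disagreements:**
- The fitted groove edges came out 44.9 mm apart instead of 41.4 mm, so I centred the sleeve by side force instead.
- In the last picture the sleeve's end looked 6 mm off to one side. I trusted the near-zero side force and the firm bottoming at 45.7 mm over that rough pixel reading.
- A small lengthwise force of about 2.5 N remained.

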